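# Close the draw latch of an instrument case

## Task

Close the draw latch on top of the case that stands on the table: bring the loop over the hooked keeper on the lid, let it down behind the hook and pull it back gently until it is snug, so that when you let go it stays hooked by itself under light tension. Only then swing the lever over and press it down until it snaps flat, without forcing anything, let go, and leave the other things on the table and on the case where they are.

Things in the scene. Friction and masses are not known exactly. Their poses are not given: they have to be found in the camera images.
- case: Grey plastic case with black corners standing on its long edge, fixed, 280 mm wide (its y), 150 mm high; the fixed half reaches from x = -96 to +14 mm, then comes the lid half. Origin on the table under the lever pivot; x points from the lever to the lid, z up. The bare steel latch lies in the middle of the top, along x; its keeper is on the lid.
- pivot (a point): Axis of the lever (along the case's y): on the case, 10 mm above its flat top, 160 mm above the table.
- lever (a joint): Angle of the steel lever: 0 = closed, flat, pointing to the case's -x; pi/2 = upright; more = leaning to the lid (stop at 2.5). Plate 22 mm wide, 4 mm thick, in the plane of the pivot. Friction (0.06 N m) holds it where left. With the loop hooked it stands near upright and takes up to about 10 N at its end to push to -x and down; it passes dead centre about 15 degrees before flat, then snaps.
- bumper: Small black rubber stop on the case's top, 8 x 16 mm and 6 mm high, 34 mm to -x of the pivot: the lever comes to rest on it when flat. Origin at the centre of its underside.
- lever_end (a point): Centre of the 8 mm round bead on the free end of the lever, 50 mm from the pivot.
- loop: Steel wire loop, 31 mm wide. Origin on its pivot in the lever, 14 mm from the lever's pivot (lever closed: 13.7 mm to -x and 2.9 mm below it; it turns with the lever). Its x runs along the side wires to the cross bar (5 mm thick, centre 55 mm out), y is the case's y, z points along the tab. The pivot is stiff: unhooked, the loop keeps its angle to the lever and lifts with it.
- tab (a point): Centre of the finger tab on the loop: upright plate 20 mm wide (y), 4 mm thick, 28 mm high, free at both narrow edges, to pinch across its width from above. It lies 6.5 mm beyond the cross bar's centre along the loop's x and 17 mm along its z. Moving the tab turns loop and lever together (5 to 8 N). Pressing or pulling the loop onto the keeper with over about 12 N by hand would bend it.
- lid: Lid half, 280 mm wide, 60 mm thick, top level with the case's. Origin on its hinge at the foot, 15 mm along the case's x, 6 mm up. It stands ajar on a springy seal (about 5 N per mm at latch height). On its top is the keeper: a 2 mm plate with a post 16 mm wide (y) whose lip overhangs 5 mm to +x; 8 mm are free under the lip, and its top is 13 mm above the lid's top.
- keeper_mid (a point): Fixed on the case, 47.8 mm along x from the pivot, 154.5 mm above the table: where the loop bar's centre rests when down behind the keeper's lip, on its plate, and pulled back (-x) against its post, if the keeper is set in the middle of its range. Its screws are set differently each time, up to 4 mm either way along x, so the seat has to be felt.
- tape: White roll of tape, 52 mm across and 18 mm high, lying on the case's top; origin at the centre of its underside. To be left alone.
- pencup: White ceramic cup, 76 mm wide, 95 mm high; origin at the centre of its underside. To be left alone.
- stapler: Black stapler, 130 mm long, 45 mm high; origin at the centre of its underside. To be left alone.
- adapter: Black power adapter, 110 x 75 x 34 mm; origin at the centre of its underside. To be left alone.
- inkbox: Cardboard box, 70 x 120 x 50 mm; origin at the centre of its underside. To be left alone.
- marker: Black marker pen, 120 mm long, 18 mm thick; origin at the centre of its underside. To be left alone.
- gluejar: Jar with a lid, 60 mm wide, 70 mm high; origin at the centre of its underside. To be left alone.

How it is judged:
On the way, in this order (a step that is already met when the one before it is completed fails the run):
1. the loop is hooked on the keeper and, let go, stays there under light tension (over 1 N between loop and keeper) while the lever still stands up (over 0.6 rad) and nothing of the case is touched (contact force between loop and lid above 1 N and value of joint lever above 0.6 rad and contact force between the fingers and case below 0.05 N), for 0.2 s.
2. the lever is snapped flat with the loop drawing on the keeper (value of joint lever below 0.08 rad and contact force between loop and lid above 6 N), for 0.2 s.
At the end, for the whole second after the job is handed in: The lever lies flat (within 0.08 rad) and the loop is hooked and pulls on the keeper with more than 6 N, and every bystander is within 15 mm of where it stood (all of step 2 and distance of each of tape, pencup, stapler, adapter, inkbox, marker, gluejar from where it was at the start of the episode below 0.015 m); the robot touches nothing.
It fails at once if the loop is pushed or pulled by hand against the keeper with more than 14 N (contact force between the fingers and loop above 0.5 N and contact force between loop and lid above 14 N).
It fails at once if the lever is pressed onto its rubber stop with more than 40 N (contact force between bumper and anything else above 40 N).
It also fails if it takes over 72 s, if anything falls off the work surface, if the arm or the gripper's body presses on something with over 40 N, if the wrist force passes 120 N, or if a joint passes its speed limit or range.

## Robot

A 6-joint arm with a two-finger parallel gripper is mounted at the origin on the work surface. World frame = base frame: x ahead of the robot, y to its left, z up, the work surface at z = 0. Lengths are in m, angles in rad, forces in N, time in s.
With the tool pointing down it reaches from about 0.375 to 0.925 m from the base axis. Payload 5.7 kg.
Tool frame: the origin (TCP) lies midway between the tips of the shut fingers; the grasp point (between the pads) lies 19 mm behind it; z points along the fingers, x is the direction in which the jaws open and shut, and the axes are right-handed (so a half turn about z gives the same grasp; the last joint's range is limited). The gripper opens to 88 mm and grips with 3 to 60 N. Pads are 20 mm wide; open, the fingers measure 115 mm over their backs; the gripper's body (75 mm by 178 mm) begins 61 mm behind the grasp point.
Start: joints at [1.109, 0.359, 1.51, -0, 1.272, -0.115], TCP at [0.204, 0.564, 0.197] pointing down, gripper open.
Joint ranges: [-2.97, 2.97], [-1.01, 2.36], [0.21, 2.38], [-0.96, 4.11], [0.2, 2.71], [-2.98, 2.98]. Speed limits (rad/s): [2.39, 2.39, 3.14, 3.14, 3.14, 3.14].

## Interface

Orientations are given as a unit quaternion [x, y, z, w].
In Python, from bench import move_ptp, servo_line, goto_joints, move_gripper, sleep, inverse_kinematics, capture, PlanningError, close_job, spot_in, silhouettes, current_clock, current_joint_pos, current_qvel, current_joint_torque, current_position, current_orientation, current_force, current_torque, current_finger_gap gives the robot as it stands. Calls block until the motion is done:
- move_ptp(position, orientation): joint-space move of the TCP to a pose.
- servo_line(position, orientation=None, rate=0.15, contact_N=None): straight line of the TCP; orientation=None keeps the orientation; rate is the mean speed in m/s. With contact_N (N) it stops when the force on the tool has changed by that much, and returns True; else False.
- goto_joints(angles): joint-space move.
- move_gripper(opening): finger opening in m; the grip force is fixed at half the most; returns when the fingers have stopped.
- sleep(seconds).
- inverse_kinematics(position, orientation): joint angles nearest the present ones, or None.
- capture(name): name is "scene" or "top" or "wrist"; returns a dict with "image" (420x560x3 uint8, blue, green, red), "range_z" (420x560 float32, m along the optical axis (not along the pixel's ray), 0 where there is no reading), "intrinsics" (3x3 intrinsics, pixels), "R" (3x3) and "t" (3): a world point X has camera coordinates R X + t. Camera axes: x right, y down, z forward; pixel columns grow to the right and rows downward; lengths in m; the calibration is good to about 2 mm. The wrist camera is an equidistant fisheye: a pixel r from the principal point sees the ray r / f radians off the axis. A picture is of the moment at which its call begins.
A pose or a line that the arm cannot do raises PlanningError and nothing moves.
- close_job(): hands the job in, once; it reports no verdict.
Trained networks look in the newest picture that a camera, given by its name, has taken for a name from the list of things; names that differ only in an ending like _2 or _b are one class to them, and where a whole thing is asked for, a point or a joint stands for the part that bears it (a point fixed in the world has none). Each returns a list of dicts, best first, with "conf" (0 to 1); they miss things now and then, are a little off and sometimes report something else, mostly with a low value. They report only what shows in the picture. A call takes as long as a camera call.
- spot_in(camera, query): "xy" ([column, row] in pixels, amid what is visible of it).
- silhouettes(camera, query): "region" (420x560 bool, what is visible of it) and "xy" ([column, row] in pixels, amid what is visible of it).
Readings, each from a call of its own:
- current_clock(): time.
- current_joint_pos(): joint angles.
- current_qvel(): joint speeds.
- current_joint_torque(): joint torques, N m.
- current_position(): TCP position.
- current_orientation(): TCP orientation.
- current_force(): force on the tool from outside, world axes, zero at the start.
- current_torque(): the same for the moment, N m.
- current_finger_gap(): finger opening in m.
Only numpy, scipy, OpenCV 4.12 (cv2) and the standard library are available. Lean on these libraries where they do the work, as an engineer would, in place of code of your own. Each camera call takes 0.05 s, during which the arm holds its last target. There are 200 camera calls.

## Working session

There is one attempt and no reset: what is moved stays moved. The work goes in short steps, each a Python script; the robot and the scene stay as the last script left them, time stands still between calls to the robot, and variables do not carry over. Pictures are saved under pics/ and viewed, about 8 in all and at most 12, crops included, and the job is handed in when it is done.

```bash
ls; mkdir -p pics; cat > h.py <<'E'
import numpy as np, cv2
from bench import *
from scipy.spatial.transform import Rotation as Rn
def deproj(c,uv,wrist=False):
    K=c["intrinsics"];u,v=uv;z=c["range_z"][int(round(v)),int(round(u))]
    p=np.array([(u-K[0,2])/K[0,0]*z,(v-K[1,2])/K[1,1]*z,z])
    return c["R"].T@(p-c["t"])
def cloud(c):
    K=c["intrinsics"];h,w=c["range_z"].shape;u,v=np.meshgrid(np.arange(w),np.arange(h));z=c["range_z"]
    P=np.stack([(u-K[0,2])/K[0,0]*z,(v-K[1,2])/K[1,1]*z,z],-1)
    return (P-c["t"])@c["R"]
E
python3 - <<'E'
from h import *
ims=[]
for n in ["scene","top"]:
    c=capture(n); ims.append(c["image"]); np.savez(f"{n}.npz",**c)
    print(n,c["intrinsics"].tolist(),c["R"].round(3).tolist(),c["t"])
    for q in ["case","lever","lever_end","loop","tab","lid","tape","bumper"]:
        r=spot_in(n,q)
        print(q,[(d["conf"],np.round(d["xy"]),deproj(c,d["xy"]).round(4)) for d in r[:2]])
cv2.imwrite("pics/a.png",ims[0]);cv2.imwrite("pics/b.png",ims[1])
E
```

```text
pics
scene [[382.93860663395463, 0.0, 278.1252040911683], [0.0, 382.93860663395463, 204.7942914148764], [0.0, 0.0, 1.0]] [[-0.161, 0.987, 0.013], [0.633, 0.113, -0.766], [-0.757, -0.115, -0.643]] [ 0.03963315 -0.26238443  1.30982563]
case [(0.95, array([276., 208.]), array([0.5926, 0.0494, 0.1457])), (0.73, array([390., 258.]), array([0.6009, 0.2896, 0.0546]))]
lever [(0.6, array([280., 168.]), array([0.5539, 0.051 , 0.2159]))]
lever_end [(0.75, array([278., 170.]), array([0.5562, 0.0474, 0.2135])), (0.45, array([278., 168.]), array([0.5539, 0.047 , 0.2168]))]
loop [(0.66, array([280., 168.]), array([0.5531, 0.05  , 0.2171]))]
tab [(0.57, array([281., 166.]), array([0.5513, 0.0533, 0.22  ]))]
lid [(0.74, array([278., 219.]), array([0.5964, 0.0556, 0.1208]))]
tape [(0.65, array([326., 165.]), array([0.4298, 0.1379, 0.1525]))]
bumper [(0.58, array([277., 167.]), array([0.553 , 0.0451, 0.2171]))]
top [[497.69548009366, 0.0, 270.2867670679786], [0.0, 497.69548009366, 212.79632150288194], [0.0, 0.0, 1.0]] [[0.007, -1.0, 0.025], [-0.996, -0.009, -0.09], [0.09, -0.024, -0.996]] [0.03074607 0.56215138 1.10896849]
case []
lever [(0.82, array([268., 212.]), array([0.5447, 0.0442, 0.233 ]))]
lever_end [(0.78, array([267., 211.]), array([0.5468, 0.0468, 0.2318])), (0.57, array([266., 211.]), array([0.5464, 0.0489, 0.2303]))]
loop [(0.65, array([263., 213.]), array([0.543 , 0.0539, 0.23  ])), (0.39, array([266., 211.]), array([0.5471, 0.0494, 0.2304]))]
tab [(0.63, array([268., 210.]), array([0.548 , 0.0442, 0.2313])), (0.43, array([220., 273.]), array([0.4286, 0.136 , 0.1691]))]
lid [(0.72, array([262., 206.]), array([0.5572, 0.0559, 0.2136])), (0.44, array([177., 319.]), array([0.322 , 0.2425, 0.0179]))]
tape [(0.84, array([225., 268.]), array([0.4399, 0.1273, 0.1689])), (0.71, array([266., 211.]), array([0.5471, 0.0476, 0.2304]))]
bumper []
```

```bash
python3 - <<'E'
from h import *
a=cv2.imread("pics/a.png");b=cv2.imread("pics/b.png")
A=cv2.resize(a[110:260,200:400],(800,600),interpolation=cv2.INTER_CUBIC)
cv2.imwrite("pics/a2.png",A)
cv2.imwrite("pics/b2.png",cv2.resize(b[130:330,170:400],(690,600),interpolation=cv2.INTER_CUBIC))
t=dict(np.load("top.npz"));P=cloud(t)
m=(P[...,2]>.14)&(P[...,2]<.16)&(P[...,0]>.35)&(P[...,0]<.75)
Q=P[m];print(np.percentile(Q[:,2],[5,50,95]),cv2.minAreaRect((Q[:,:2]*1000).astype(np.float32)))
print(cv2.boxPoints(cv2.minAreaRect((Q[:,:2]*1000).astype(np.float32))))
for n in("top","scene"):
    P=cloud(dict(np.load(n+".npz")));m=(P[...,2]>.158)&(P[...,0]>.47)&(P[...,0]<.7)&(abs(P[...,1]-.05)<.06)
    Q=P[m]*1000
    print(n);print(Q[np.argsort(Q[:,2])][::max(1,len(Q)//60)].round(0).astype(int).tolist())
E
```

```text
[0.14421371 0.14932788 0.15332146] ((508.7828369140625, 41.01367950439453), (183.29495239257812, 281.4398193359375), 9.276342391967773)
[[ 395.65036  165.12007]
 [ 441.01743 -112.63918]
 [ 621.9153   -83.09271]
 [ 576.5482   194.66653]]
top
[[483, 31, 158], [483, 39, 159], [479, 37, 159], [481, 41, 160], [513, 53, 163], [517, 25, 164], [515, 21, 167], [513, 23, 167], [511, 21, 168], [512, 63, 169], [508, 39, 173], [514, 28, 174], [510, 57, 176], [512, 28, 180], [518, 57, 181], [520, 55, 182], [522, 30, 183], [523, 59, 184], [523, 57, 186], [521, 57, 187], [527, 57, 189], [529, 59, 192], [534, 57, 192], [534, 59, 194], [536, 59, 196], [542, 61, 198], [538, 61, 199], [540, 59, 200], [545, 60, 202], [555, 35, 203], [555, 37, 205], [554, 60, 207], [558, 35, 208], [550, 60, 209], [507, 48, 210], [512, 31, 211], [510, 52, 211], [512, 40, 212], [510, 37, 212], [558, 52, 213], [510, 31, 213], [514, 38, 213], [510, 35, 214], [558, 58, 214], [510, 38, 215], [514, 35, 215], [558, 41, 216], [557, 43, 217], [553, 56, 219], [553, 58, 220], [555, 45, 221], [551, 50, 224], [553, 52, 225], [551, 45, 
[... 512 characters left out ...]
6, 24, 168], [511, 41, 168], [511, 51, 170], [510, 45, 171], [514, 37, 172], [552, 63, 202], [551, 65, 204], [552, 61, 205], [557, 40, 205], [555, 37, 206], [558, 48, 209], [558, 50, 210], [560, 46, 211], [556, 57, 211], [511, 48, 212], [559, 46, 212], [515, 37, 213], [513, 47, 213], [510, 46, 213], [555, 57, 213], [558, 44, 214], [559, 46, 215], [557, 42, 215], [558, 46, 216], [556, 41, 217], [555, 49, 217], [552, 55, 218], [555, 47, 219], [552, 51, 220], [555, 43, 221], [552, 47, 222], [551, 56, 223], [550, 46, 223], [547, 52, 224], [550, 42, 225], [547, 48, 225], [546, 57, 226], [545, 49, 227], [545, 57, 228], [544, 49, 229], [546, 46, 229], [547, 44, 230], [544, 49, 231], [544, 57, 232]]
```

View pics/a.png

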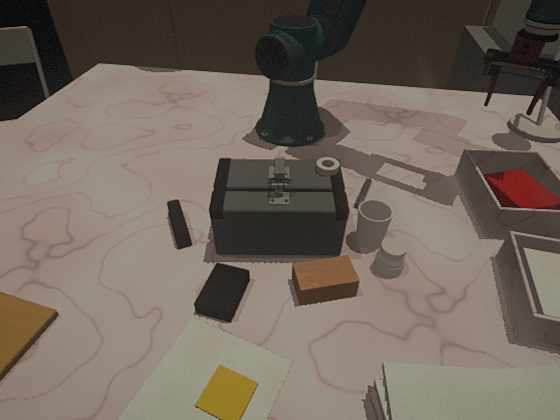

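View pics/a2.png

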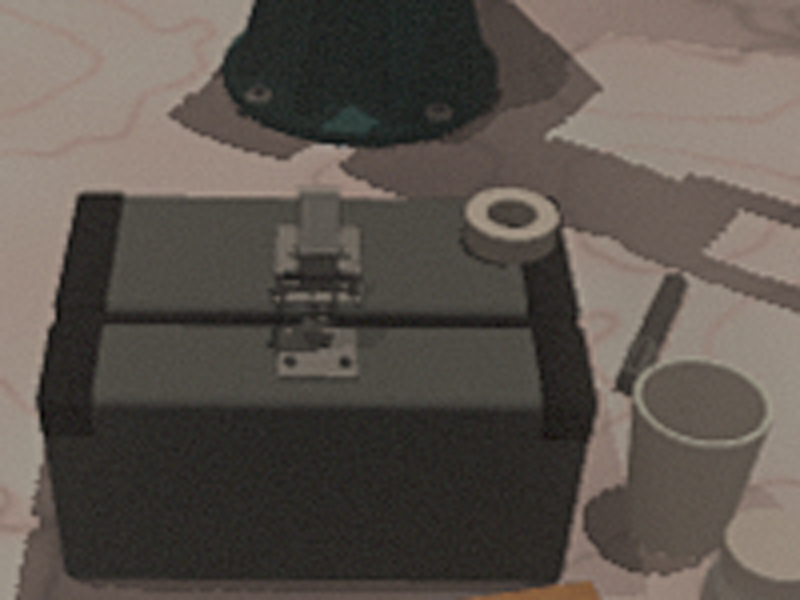

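View pics/b2.png

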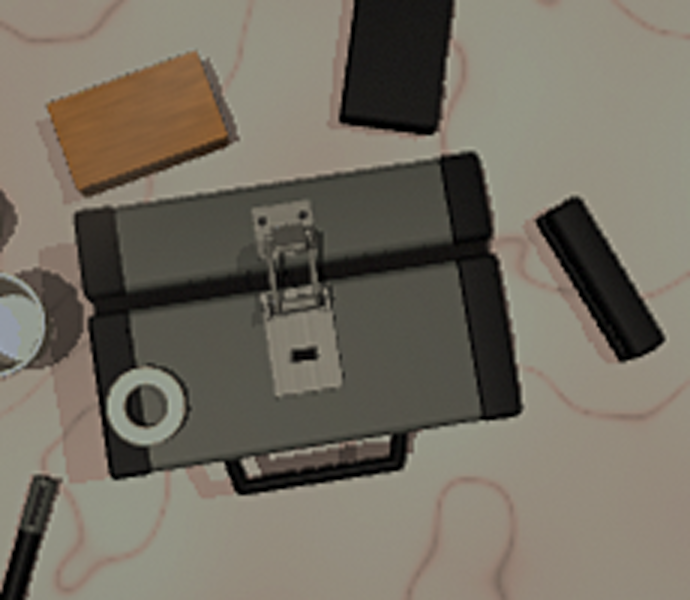

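Picture says: lever stands roughly upright at world (0.512, 0.043), and the loop is tilted up with its tab over the keeper (scene crop: tab near (300,335), keeper plate (318,360)). I'll fit the frame more exactly and test reachability.

```bash
cat >> h.py <<'E'
import json,os
F=json.load(open("frame.json")) if os.path.exists("frame.json") else dict(psi=0.1619,x=.513,y=.042,z=.160)
def w(X,Z,Y=0.):  # case frame mm rel. pivot -> world m
    c,s=np.cos(F["psi"]),np.sin(F["psi"])
    return np.array([F["x"]+(c*X-s*Y)/1000,F["y"]+(s*X+c*Y)/1000,F["z"]+Z/1000])
def tocase(P):
    d=(np.asarray(P)-[F["x"],F["y"],F["z"]])*1000;c,s=np.cos(F["psi"]),np.sin(F["psi"])
    return np.stack([c*d[...,0]+s*d[...,1],-s*d[...,0]+c*d[...,1],d[...,2]],-1)
SGN=float(F.get("sgn",1))
def tq(a): # tool orientation aligned with tab, loop elevation a (rad)
    c,s=np.cos(F["psi"]),np.sin(F["psi"]);ex=np.array([c,s,0]);ey=np.array([-s,c,0]);ez=np.array([0,0,1.])
    zt=-(-np.sin(a)*ex+np.cos(a)*ez);xt=SGN*ey
    return Rn.from_matrix(np.stack([xt,np.cross(zt,xt),zt],1)).as_quat()
def link(B): # bar (X,Z) -> th, a  (elbow-up solution)
    B=np.array(B,float);r=np.hypot(*B);be=np.arctan2(B[1],B[0])
    ph=be+np.arccos((14**2+r*r-55**2)/(28*r));O=14*np.array([np.cos(ph),np.sin(ph)])
    d=B-O;return np.radians(192)-ph,np.arctan2(d[1],d[0])
def pose(B,lz,lx=6.5,a=None,da=0.): # tool tip at loop coords (lx,lz) rel. bar
    if a is None:a=link(B)[1]
    X=B[0]+lx*np.cos(a)-lz*np.sin(a);Z=B[1]+lx*np.sin(a)+lz*np.cos(a)
    return w(X,Z),tq(a+da)
E
python3 - <<'E'
from h import *
from scipy.optimize import least_squares
for n in("top","scene"):
    P=cloud(dict(np.load(n+".npz")));C=tocase(P)
    m=(C[...,2]>44)&(C[...,2]<82)&(C[...,0]>22)&(C[...,0]<60)&(abs(C[...,1])<30)
    Q=C[m];print(n,"tab",len(Q),Q.mean(0).round(1),np.percentile(Q[:,1],[2,50,98]).round(1),"line z vs x",np.polyfit(Q[:,2],Q[:,0],1).round(2))
    m=(C[...,2]>15)&(C[...,2]<62)&(abs(C[...,0])<14)&(abs(C[...,1])<20)
    Q=C[m];print("lever",len(Q),Q.mean(0).round(1),np.percentile(Q[:,1],[2,50,98]).round(1),np.percentile(Q[:,2],98),np.polyfit(Q[:,2],Q[:,0],1).round(2))
    # case edges at top
    m=(abs(C[...,2]+10)<4)
    for nm,ax,oth in(("x",0,1),("y",1,0)):
        Q=C[m&(abs(C[...,oth])<100)&(abs(C[...,0])<130)&(abs(C[...,1])<170)]
        print(nm,np.percentile(Q[:,ax],[.3,1,99,99.7]).round(1))
    e=[]
    for y in range(-100,101,10):
        Q=C[m&(abs(C[...,1]-y)<5)&(abs(C[...,0]+60)<60)]
        if len(Q):e.append((y,np.sort(Q[:,0])[1]))
    e=np.array(e);print("near edge fit",np.polyfit(e[:,0],e[:,1],1))
    Q=C[(C[...,2]>-9)&(C[...,2]<8)&(C[...,0]>25)&(C[...,0]<70)&(abs(C[...,1])<20)]
    print("keeper",Q[np.argsort(Q[:,2])][::max(1,len(Q)//25)].round(0).astype(int).tolist())
q0=current_joint_pos();print(q0)
import h
for s in(1,-1):
    h.SGN=s
    for B in[(42,45),(60,20),(60,-5.5),(48,-5.5)]:
        a=link(B)[1];p,q=pose(B,8);print(s,B,np.degrees(link(B)).round(),p.round(3),np.round(inverse_kinematics(list(p),list(q)),2) if inverse_kinematics(list(p),list(q)) is not None else None)
E
```

```text
top tab 107 [39.8  0.5 60.8] [-12.5   0.7  13.4] line z vs x [-0.48 68.99]
lever 85 [ 0.9  0.4 39.4] [-14.8   0.6  15.2] 55.430924328599396 [-0.19  8.39]
x [-93.8 -92.7  78.9  81. ]
y [-138.8 -136.8  137.3  139. ]
near edge fit [ 3.16841071e-03 -9.36489179e+01]
keeper [[44, 17, -9], [67, 5, -9], [50, 18, -9], [39, 9, -9], [35, 8, -9], [36, 20, -9], [65, 7, -9], [60, 14, -9], [36, 1, -9], [56, 0, -9], [66, -1, -9], [68, -18, -8], [64, -17, -8], [60, 12, -8], [33, 0, -8], [66, 13, -8], [29, 11, -8], [59, 6, -8], [35, -4, -8], [67, 3, -8], [60, -13, -8], [55, 11, -8], [58, 14, -8], [33, -4, -8], [59, -17, -8], [43, 11, -7], [34, 18, -7], [58, -2, -7], [46, 18, -7], [58, -14, -6], [37, -13, -6], [62, -13, -5]]
scene tab 161 [39.6  1.3 58.7] [-10.9   2.1  13.8] line z vs x [-0.45 66.29]
lever 27 [-1.9  1.8 52.8] [-7.7  0.5 12.7] 54.438326335822005 [-0.38 17.94]
x [-94.  -91.   78.8  80.9]
y [-136.8 -134.9  138.   140.2]
near edge fit [ 2.93641880e-02 -8.48004532e+01]
keeper [[37, 20, -9], [57, -7, -9], [34, 18, -9], [41, 20, -9], [60, 9, -9], [41, 3, -9], [41, 1, -9], [61, -13, -9], [45, 
[... 413 characters left out ...]
573203e-06
  1.27253669e+00 -1.15093668e-01]
1 (42, 45) [89. 35.] [0.555 0.049 0.215] [-0.18  0.02  2.12  0.44  0.46 -2.25]
1 (60, 20) [125.   7.] [0.578 0.053 0.189] [-0.05  0.27  1.68  0.03  1.07 -1.79]
1 (60, -5.5) [136. -18.] [0.581 0.053 0.16 ] [ 0.01  0.56  1.31 -0.05  1.58 -1.72]
1 (48, -5.5) [ 87. -20.] [0.569 0.051 0.16 ] [ 0.01  0.57  1.31 -0.05  1.61 -1.72]
-1 (42, 45) [89. 35.] [0.555 0.049 0.215] [-0.18  0.02  2.12  0.44  0.46  0.89]
-1 (60, 20) [125.   7.] [0.578 0.053 0.189] [-0.05  0.27  1.68  0.03  1.07  1.35]
-1 (60, -5.5) [136. -18.] [0.581 0.053 0.16 ] [ 0.01  0.56  1.31 -0.05  1.58  1.42]
-1 (48, -5.5) [ 87. -20.] [0.569 0.051 0.16 ] [ 0.01  0.57  1.31 -0.05  1.61  1.42]
```

```bash
echo '{"psi":0.1619,"x":0.513,"y":0.0425,"z":0.160,"sgn":-1}'>frame.json; python3 - <<'E'
from h import *
p=current_position();move_ptp([p[0],p[1],.32],current_orientation())
B=(42,45);a=np.radians(33)
p,q=pose(B,105,a=a);move_ptp(list(p),list(q))
c=capture("wrist");np.savez("wrist1.npz",**c);print(c["intrinsics"],current_clock(),current_force())
print(p,current_position(),np.max(np.abs(np.array(current_joint_pos()))))
cv2.imwrite("pics/w1.png",c["image"])
def ray(c,z=None):
    K=c["intrinsics"];u,v=np.meshgrid(np.arange(560),np.arange(420))
    x=(u-K[0,2])/K[0,0];y=(v-K[1,2])/K[1,1];r=np.hypot(x,y)+1e-9;k=np.tan(r)/r
    z=c["range_z"];return (np.stack([x*k*z,y*k*z,z],-1)-c["t"])@c["R"]
C=tocase(ray(c))
for q in["tab","lever","lever_end","loop"]:
    for d in spot_in("wrist",q)[:2]:
        u,v=np.round(d["xy"]).astype(int);print(q,d["conf"],u,v,C[v,u].round(1))
m=(C[...,2]>46)&(C[...,2]<85)&(C[...,0]>20)&(C[...,0]<60)&(abs(C[...,1])<20)
Q=C[m];print("tab",len(Q),Q.mean(0),np.percentile(Q[:,1],[1,50,99]),np.polyfit(Q[:,2],Q[:,0],1))
t=Q[Q[:,2]>Q[:,2].max()-3];print("top",t.mean(0),np.percentile(t[:,1],[2,98]))
m=(C[...,2]>20)&(C[...,2]<62)&(abs(C[...,0])<14)&(abs(C[...,1])<9)
Q=C[m];print("lever",len(Q),Q.mean(0),np.percentile(Q[:,2],99))
m=(C[...,2]>-7)&(C[...,2]<7)&(C[...,0]>25)&(C[...,0]<70)&(abs(C[...,1])<15)
Q=C[m];print("keeper",len(Q)); 
if len(Q):print(np.percentile(Q,[2,50,98],axis=0))
E
```

```text
[[325.1922621    0.         275.29307436]
 [  0.         325.1922621  210.2274664 ]
 [  0.           0.           1.        ]] 3.6417 [-0.06729397  0.51519815 -0.46063228]
[0.50339158 0.04093066 0.29660056] [0.50370534 0.0414731  0.2967567 ] 2.033863034055587
tab 0.87 276 215 [27.8 -0.3 68.9]
tab 0.67 289 234 [ 18.6 -12.8  33.6]
lever 0.57 285 235 [ 27.  -10.3 -11. ]
lever_end 0.63 260 235 [18.  15.  31.7]
lever_end 0.23 342 156 [ 179.  -106.3 -126. ]
loop 0.82 278 212 [29.3 -1.9 73. ]
tab 351 [35.2635135   1.08873668 62.66119664] [-12.44943821   1.44437212  14.65671621] [-0.54722757 69.55344765]
top [29.38961135  0.65227333 71.7199329 ] [-8.7591938   9.97490323]
lever 180 [-5.43720753  0.13957438 53.32382905] 55.32821627653464
keeper 169
[[35.00933388 -6.83608324 -5.8268869 ]
 [39.56392052  0.65596625  1.47775451]
 [45.21881854  8.15613448  2.8940703 ]]
```

View pics/w1.png

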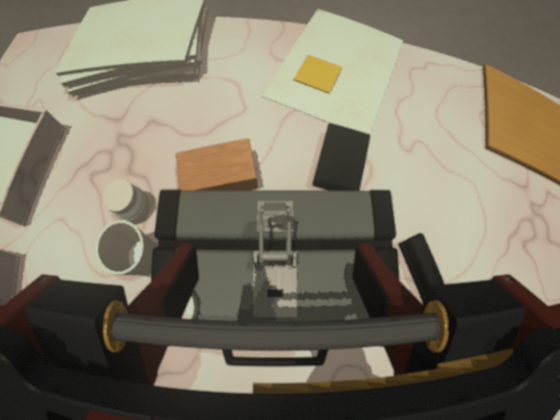

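```bash
echo '{"psi":0.1619,"x":0.5129,"y":0.0431,"z":0.160,"sgn":-1}'>frame.json; cat >>h.py <<'E'
def cf(): # force in case frame
    f=np.array(current_force());c,s=np.cos(F["psi"]),np.sin(F["psi"]);return np.array([c*f[0]+s*f[1],-s*f[0]+c*f[1],f[2]])
def bar(lz,lx,a): # back-calculate bar from tool position
    C=tocase(current_position());return np.array([C[0]-lx*np.cos(a)+lz*np.sin(a),C[2]-lx*np.sin(a)-lz*np.cos(a)]).round(2)
E
python3 - <<'E'
from h import *
B=(42.2,43);a=np.radians(32)
move_gripper(.05)
p,q=pose(B,60,lx=7.5,a=a);servo_line(list(p),list(q),rate=.1)
p,q=pose(B,9,lx=7.5,a=a);f0=cf();print(servo_line(list(p),list(q),rate=.06,contact_N=4));print(cf()-f0,current_position(),p)
c=capture("wrist");cv2.imwrite("pics/w2.png",c["image"][130:330,160:400])
move_gripper(.0);print(current_finger_gap(),cf()-f0,tocase(current_position()),current_torque(),current_clock())
E
```

```text
False
[-0.0661541   1.09092384  0.23996997] [0.55617718 0.05016416 0.21476667] [0.55611842 0.05015885 0.21460683]
0.0004631304023169922 [ 0.1332343   1.0166769  -0.74732684] [4.37772947e+01 1.55176360e-02 5.45665179e+01] [0.00972957 0.40269034 0.01559398] 7.125
```

```bash
python3 - <<'E'
from h import *
c=capture("wrist");a=cv2.imread("pics/w2.png");b=c["image"][130:330,160:400]
cv2.imwrite("pics/w3.png",cv2.resize(np.vstack([a,b]),None,fx=1.5,fy=1.5))
s=capture("scene");P=cloud(s);C=tocase(P)
cv2.imwrite("pics/s2.png",cv2.resize(s["image"][130:230,220:340],(720,600),interpolation=cv2.INTER_CUBIC))
E
```

```text
(no output)
```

View pics/w3.png

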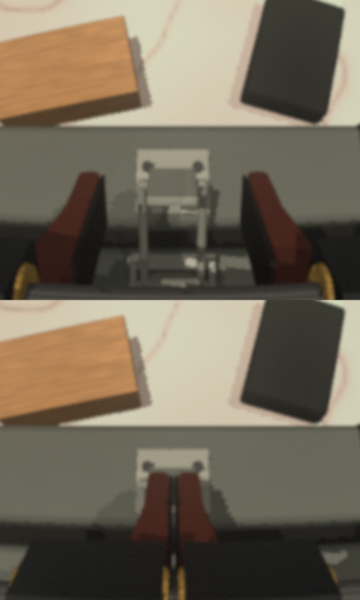

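View pics/s2.png

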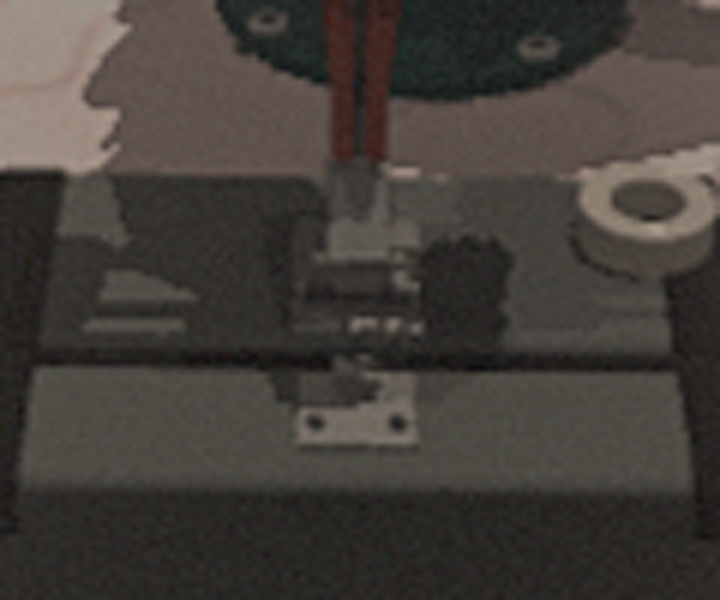

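```bash
python3 - <<'E'
from h import *
for n in("scene","top"):
    s=capture(n);C=tocase(cloud(s));
    def proj(p):
        c=s["R"]@p+s["t"];k=s["intrinsics"]@c;return (k[:2]/k[2]).round(1)
    print(n,"tip px",proj(np.array(current_position())),"old tab top",proj(w(31,72)),"bottom",proj(w(46,48)),"lever end",proj(w(-4,50)))
    m=(C[...,2]>15)&(C[...,2]<100)&(abs(C[...,1])<18)&(C[...,0]>-30)&(C[...,0]<75)
    v,u=np.nonzero(m)
    for r in sorted(set(v))[::2]:
        i=u[v==r];Q=C[r,i];print(r,i.min(),i.max(),np.median(Q,0).round(0),[int(x) for x in s["image"][r,int(np.median(i))]])
E
```

```text
scene tip px [279.4 169.4] old tab top [279.5 158.3] bottom [279.3 172.9] lever end [279.3 157.9]
145 275 284 [ 28.   1. 100.] [37, 35, 45]
147 275 284 [30. -0. 97.] [30, 32, 35]
149 275 284 [32. -0. 94.] [37, 41, 42]
151 275 284 [34. -0. 90.] [42, 45, 46]
153 275 284 [36. -0. 87.] [35, 39, 43]
155 276 284 [38.  1. 84.] [43, 40, 53]
157 275 285 [-3.  1. 53.] [51, 53, 59]
159 275 285 [31.  1. 71.] [53, 58, 60]
161 275 284 [35.  0. 68.] [54, 60, 60]
163 275 284 [37.  0. 65.] [54, 56, 60]
165 275 284 [38.  0. 61.] [57, 59, 65]
167 275 284 [41.  0. 58.] [77, 82, 89]
169 275 284 [43.  0. 55.] [75, 81, 88]
171 275 284 [45.  0. 52.] [80, 85, 89]
173 272 287 [43.  0. 45.] [60, 65, 69]
top tip px [265.  206.8] old tab top [266.2 212.6] bottom [264.8 206. ] lever end [268.8 231.8]
204 268 270 [48. -9. 50.] [92, 102, 107]
206 261 273 [44. -4. 55.] [66, 77, 80]
208 259 273 [39. -0. 86.] [30, 33, 32]
210 258 273 [35.  1. 93.] [18, 24, 54]
212 259 274 [33.  2. 56.] [19, 25, 57]
214 259 274 [33. 11. 40.] [79, 90, 93]
216 259 260 [29. 13. 38.] [82, 93, 98]
218 259 260 [26. 13. 34.] [74, 83, 86]
```

Scene view: the shut fingers end at about row 156, just above the tab's top (rows 158–172), roughly 28 mm short of the reported TCP. I'll check with wrist depth and a gentle probe along the tool axis.

```bash
python3 - <<'E'
from h import *
c=capture("wrist");K=c["intrinsics"];u,v=np.meshgrid(np.arange(560),np.arange(420))
x=(u-K[0,2])/K[0,0];y=(v-K[1,2])/K[1,1];r=np.hypot(x,y)+1e-9;k=np.tan(r)/r;z=c["range_z"]
P=(np.stack([x*k*z,y*k*z,z],-1)-c["t"])@c["R"]
T=Rn.from_quat(current_orientation()).inv().apply((P-current_position()).reshape(-1,3)).reshape(P.shape)*1000
# camera origin in tool frame
print("cam in tool",Rn.from_quat(current_orientation()).inv().apply(-c["R"].T@c["t"]-current_position())*1000)
for rr in range(280,360,6):
    print(rr,[T[rr,cc].round(0).astype(int).tolist() for cc in(265,270,282,287)])
f0=cf();a=np.radians(32)
p,q=pose((42.2,43),9-14,lx=7.5,a=a);print(servo_line(list(p),list(q),rate=.015,contact_N=2.5),bar(9,7.5,a),cf()-f0,current_position(),p)
s=capture("scene");cv2.imwrite("pics/s3.png",cv2.resize(s["image"][130:230,220:340],(720,600),interpolation=cv2.INTER_CUBIC))
E
```

```text
cam in tool [ 5.38333207e-02 -7.89539882e+01 -1.88629354e+02]
280 [[-4, -11, -67], [-2, -11, -67], [3, -11, -67], [5, -11, -66]]
286 [[-4, -11, -72], [-2, -11, -72], [3, -11, -71], [5, -11, -71]]
292 [[-3, -33, -113], [-2, -11, -77], [2, -33, -113], [3, -33, -113]]
298 [[-3, -32, -115], [-2, -10, -80], [2, -32, -114], [3, -33, -116]]
304 [[-3, -32, -117], [-2, -11, -86], [2, -29, -113], [3, -33, -119]]
310 [[-2, -33, -121], [-1, -31, -119], [2, -31, -119], [3, -33, -122]]
316 [[-2, -33, -124], [-1, -31, -121], [2, -32, -123], [3, -33, -124]]
322 [[-2, -33, -126], [-1, -31, -124], [2, -31, -124], [3, -33, -127]]
328 [[-2, -32, -128], [-1, -30, -125], [2, -30, -125], [3, -33, -129]]
334 [[-2, -32, -129], [-1, -29, -126], [2, -29, -126], [3, -32, -130]]
340 [[-2, -31, -131], [-1, -27, -126], [2, -27, -127], [3, -31, -131]]
346 [[-2, -29, -131], [-1, -27, -128], [2, -28, -129], [3, -29, -130]]
352 [[-2, -28, -131], [-1, -24, -127], [2, -25, -128], [3, -27, -130]]
358 [[-2, -26, -132], [-1, -23, -129], [2, -22, -128], [3, -25, -131]]
False [49.43 31.  ] [-1.22690439  0.77514627  1.22807415] [0.56324037 0.05139691 0.20260641] [0.56344027 0.05135472 0.20273415]
```

```bash
python3 - <<'E'
from h import *
c=capture("wrist");K=c["intrinsics"];u,v=np.meshgrid(np.arange(560),np.arange(420))
x=(u-K[0,2])/K[0,0];y=(v-K[1,2])/K[1,1];r=np.hypot(x,y)+1e-9;k=np.tan(r)/r;z=c["range_z"]
P=(np.stack([x*k*z,y*k*z,z],-1)-c["t"])@c["R"]
T=Rn.from_quat(current_orientation()).inv().apply((P-current_position()).reshape(-1,3)).reshape(P.shape)*1000
for rr in range(164,282,6):
    print(rr,[T[rr,cc].round(0).astype(int).tolist() for cc in(262,270,284)],c["image"][rr,270].tolist())
E
```

```text
164 [[-18, -12, 246], [-7, -12, 246], [12, -12, 247]] [184, 208, 211]
170 [[-18, -5, 243], [-7, -5, 242], [12, -5, 243]] [182, 208, 211]
176 [[-17, 2, 236], [-7, 2, 236], [12, 2, 236]] [182, 207, 211]
182 [[-17, 9, 231], [-7, 10, 232], [12, 10, 232]] [181, 206, 211]
188 [[-17, 17, 228], [-7, 17, 228], [12, 17, 229]] [181, 206, 211]
194 [[-17, 24, 224], [-7, 24, 224], [12, 24, 225]] [179, 204, 210]
200 [[-17, 30, 219], [-7, 31, 219], [12, 31, 221]] [179, 203, 210]
206 [[-17, 38, 215], [-7, 38, 217], [11, 37, 214]] [178, 201, 209]
212 [[-17, 44, 210], [-7, 45, 211], [11, 44, 211]] [175, 200, 208]
218 [[-17, 51, 205], [-7, 51, 206], [11, 51, 207]] [131, 148, 155]
224 [[-11, 8, 61], [-4, 9, 61], [7, 9, 62]] [92, 106, 108]
230 [[-11, 12, 57], [-4, 13, 59], [7, 12, 57]] [91, 105, 107]
236 [[-10, 15, 51], [-4, 16, 54], [7, 16, 53]] [128, 148, 152]
242 [[-11, 20, 51], [-4, 20, 50], [7, 19, 49]] [133, 153, 159]
248 [[-7, -11, -33], [-3, -11, -31], [5, -10, -31]] [39, 48, 74]
254 [[-7, -11, -40], [-3, -11, -41], [4, -11, -40]] [37, 45, 73]
260 [[-6, -10, -45], [-2, -11, -47], [4, -11, -47]] [33, 42, 70]
266 [[-6, -11, -53], [-2, -10, -52], [4, -11, -52]] [34, 41, 66]
272 [[-6, -11, -59], [-2, -11, -59], [4, -11, -59]] [32, 39, 69]
278 [[-6, -11, -65], [-2, -11, -65], [4, -11, -65]] [31, 38, 68]
```

View pics/s3.png

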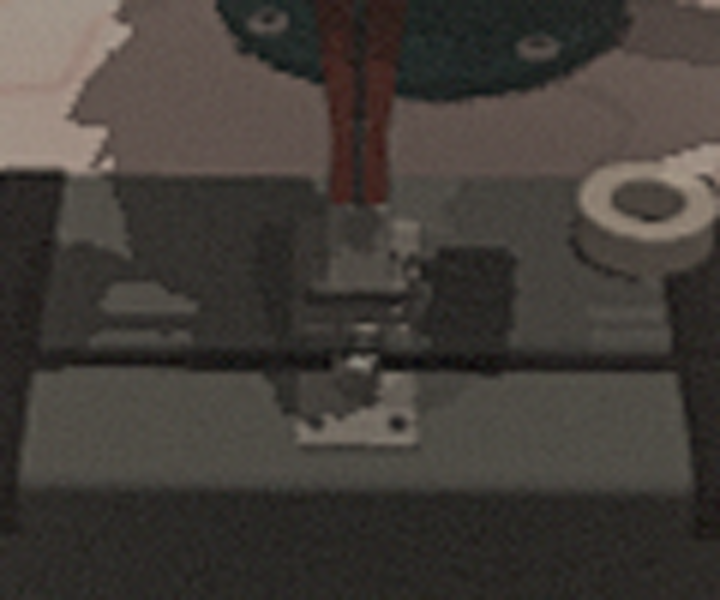

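```bash
python3 - <<'E'
from h import *
print(current_finger_gap(),cf(),tocase(current_position()))
for n in("scene","top"):
    s=capture(n);C=tocase(cloud(s))
    m=(C[...,2]>5)&(C[...,2]<100)&(abs(C[...,1])<18)&(C[...,0]>-30)&(C[...,0]<75)
    v,u=np.nonzero(m)
    for r in sorted(set(v))[::2]:
        i=u[v==r];Q=C[r,i];print(n,r,i.min(),i.max(),np.median(Q,0).round(0),[int(x) for x in s["image"][r,int(np.median(i))]])
E
```

```text
0.0006122828439428865 [ 0.35041347  0.0909375  -0.12507154] [51.08111821  0.05772551 42.69542934]
scene 145 278 285 [26. -0. 99.] [28, 33, 38]
scene 147 275 285 [31.  1. 97.] [35, 36, 44]
scene 149 275 284 [32. -0. 93.] [27, 27, 30]
scene 151 275 284 [34. -0. 90.] [43, 49, 49]
scene 153 275 284 [36. -0. 87.] [39, 39, 42]
scene 155 275 284 [38. -0. 84.] [36, 38, 40]
scene 157 275 285 [40.  1. 81.] [36, 39, 50]
scene 159 275 285 [42.  1. 78.] [40, 39, 53]
scene 161 275 284 [44. -0. 74.] [37, 39, 39]
scene 163 275 284 [46. -0. 71.] [32, 31, 29]
scene 165 275 284 [41.  0. 63.] [49, 52, 58]
scene 167 275 284 [44.  0. 60.] [49, 53, 55]
scene 169 275 284 [45.  0. 56.] [51, 54, 58]
scene 171 275 284 [46.  0. 53.] [48, 51, 54]
scene 173 272 286 [47. -1. 49.] [71, 77, 80]
scene 175 272 287 [49.  0. 45.] [68, 74, 79]
scene 177 272 287 [50.  0. 41.] [74, 79, 85]
top 202 266 269 [53. -7. 42.] [97, 109, 112]
top 204 260 272 [48. -1. 71.] [38, 42, 44]
top 206 258 273 [44. -1. 78.] [16, 19, 37]
top 208 258 273 [38. -0. 86.] [9, 7, 1]
top 210 258 273 [34. -1. 94.] [13, 15, 24]
top 212 258 274 [33.  8. 37.] [22, 27, 54]
top 214 259 260 [34. 12. 31.] [93, 104, 109]
```

```bash
sed -i 's/^def pose(B,lz,/D=28.\ndef pose(B,lz,/; s/if a is None:a=link(B)\[1\]/if a is None:a=link(B)[1]\n    lz=lz-D/; s/    C=tocase(current_position());return/    lz=lz-D;C=tocase(current_position());return/' h.py; sed -n '/^D=/,$p' h.py; python3 - <<'E'
from h import *
B=(48.2,35);a=np.radians(23)
p,q=pose(B,65,lx=7.5,a=a);servo_line(list(p),list(q),rate=.1)
move_gripper(.045)
c=capture("scene");C=tocase(cloud(c))
m=(C[...,2]>38)&(C[...,2]<70)&(abs(C[...,1])<12)&(C[...,0]>25)&(C[...,0]<60)
Q=C[m];print("tab",len(Q),Q.mean(0),np.polyfit(Q[:,2],Q[:,0],1),Q[:,2].min(),Q[:,2].max())
p,q=pose(B,9,lx=7.5,a=a);f0=cf();print(servo_line(list(p),list(q),rate=.05,contact_N=3));print(cf()-f0,bar(9,7.5,a))
c=capture("wrist");im=c["image"][130:330,160:400]
move_gripper(.0);print(current_finger_gap(),cf()-f0,current_torque(),current_clock())
c=capture("wrist");cv2.imwrite("pics/w4.png",cv2.resize(np.vstack([im,c["image"][130:330,160:400]]),None,fx=1.5,fy=1.5))
E
```

```text
D=28.
def pose(B,lz,lx=6.5,a=None,da=0.): # tool tip at loop coords (lx,lz) rel. bar
    if a is None:a=link(B)[1]
    lz=lz-D
    X=B[0]+lx*np.cos(a)-lz*np.sin(a);Z=B[1]+lx*np.sin(a)+lz*np.cos(a)
    return w(X,Z),tq(a+da)
def cf(): # force in case frame
    f=np.array(current_force());c,s=np.cos(F["psi"]),np.sin(F["psi"]);return np.array([c*f[0]+s*f[1],-s*f[0]+c*f[1],f[2]])
def bar(lz,lx,a): # back-calculate bar from tool position
    lz=lz-D;C=tocase(current_position());return np.array([C[0]-lx*np.cos(a)+lz*np.sin(a),C[2]-lx*np.sin(a)-lz*np.cos(a)]).round(2)
tab 146 [45.96724715  0.38533263 52.71798734] [-0.43584212 68.94396665] 38.680344472275195 65.67645950487183
False
[ 0.58872827 -0.26981945 -1.05100293] [48.36 35.35]
0.01938203704876871 [-0.11240829  2.05316117 -0.40610486] [0.22079385 0.29873003 0.1160681 ] 11.8417
```

View pics/w4.png

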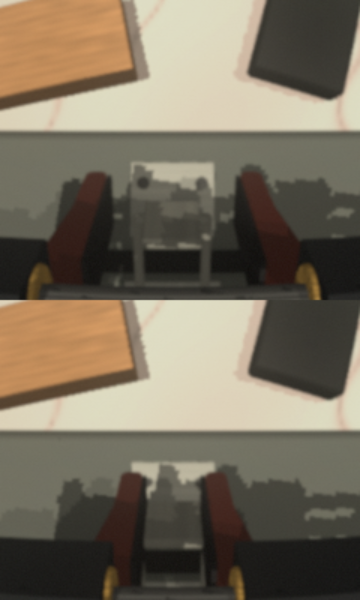

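```bash
cat >>h.py <<'E'
def step(B,lz=9,lx=7.5,rate=.02,da=0.,contact=None):
    p,q=pose(B,lz,lx,da=da);r=servo_line(list(p),list(q),rate=rate,contact_N=contact)
    a=link(B)[1];print(B,np.degrees(link(B)).round(0),r,"F",cf().round(2),"T",np.round(current_torque(),2),"bar",bar(lz,lx,a+0*da),"t",round(current_clock(),1));return r
E
python3 - <<'E'
from h import *
print(np.degrees(link((48.2,35))))
for B in[(50,33),(54,28),(58,22),(60,16),(60,11)]:
    if step(B,contact=12):break
s=capture("scene");cv2.imwrite("pics/s4.png",cv2.resize(s["image"][130:230,220:340],(720,600),interpolation=cv2.INTER_CUBIC))
c=capture("wrist");cv2.imwrite("pics/w5.png",c["image"][130:330,160:400])
C=tocase(cloud(s));m=(C[...,2]>-13)&(abs(C[...,1])<18)&(C[...,0]>20)&(C[...,0]<80)
v,u=np.nonzero(m)
for r in sorted(set(v)):
    i=u[v==r];Q=C[r,i];print(r,[tuple(int(round(x)) for x in C[r,j][[0,2]]) for j in(272,276,279,283,287)])
E
```

```text
[91.56072333 22.70779492]
(50, 33) [96. 20.] False F [-0.68  1.98 -1.  ] T [0.15 0.49 0.05] bar [49.65 32.44] t 12.2
(54, 28) [105.  15.] False F [-4.52  1.07 -1.8 ] T [-0.08  1.2   0.05] bar [52.32 26.84] t 12.7
(58, 22) [117.   9.] False F [-6.4   1.27 -0.52] T [-0.01  1.35  0.07] bar [56.43 21.14] t 13.2
(60, 16) [123.   3.] False F [-4.8   0.6  -0.78] T [0.02 1.27 0.04] bar [58.79 15.34] t 13.7
(60, 11) [123.  -2.] False F [-3.94  1.66 -1.85] T [0.11 0.81 0.02] bar [59.73 10.57] t 14.1
134 [(97, 163), (95, 161), (97, 163), (97, 163), (94, 161)]
135 [(97, 161), (97, 161), (96, 160), (97, 161), (95, 160)]
136 [(97, 159), (96, 158), (95, 158), (97, 159), (96, 159)]
137 [(95, 156), (96, 156), (95, 156), (94, 156), (97, 157)]
138 [(96, 154), (92, 152), (96, 155), (96, 155), (95, 154)]
139 [(96, 152), (92, 150), (96, 153), (96, 153), (97, 154)]
140 [(95, 150), (95, 150), (96, 150), (96, 151), (96, 151)]
141 [(95, 148), (95, 148), (96, 149), (95, 148), (95, 148)]
155 [(94, 120), (-344, -161), (-341, -159), (-341, -159), (93, 119)]
156 [(98, 120), (-338, -160), (-338, -161), (-339, -161)
[... 1724 characters left out ...]
), (45, -11), (46, -10), (46, -10), (80, 18)]
197 [(49, -10), (48, -11), (48, -11), (48, -11), (49, -10)]
198 [(54, -9), (51, -11), (51, -11), (50, -12), (50, -12)]
199 [(57, -9), (56, -10), (54, -11), (55, -10), (59, -7)]
200 [(61, -8), (58, -11), (57, -11), (56, -12), (59, -10)]
201 [(62, -10), (61, -11), (61, -11), (60, -11), (63, -9)]
202 [(64, -11), (64, -11), (63, -12), (62, -12), (64, -11)]
203 [(67, -11), (68, -10), (67, -11), (67, -11), (67, -11)]
204 [(67, -13), (67, -14), (68, -13), (67, -13), (64, -16)]
205 [(71, -13), (72, -12), (71, -13), (69, -14), (71, -13)]
206 [(73, -14), (75, -12), (73, -14), (73, -14), (73, -14)]
207 [(76, -14), (74, -16), (75, -15), (75, -14), (78, -12)]
```

View pics/s4.png

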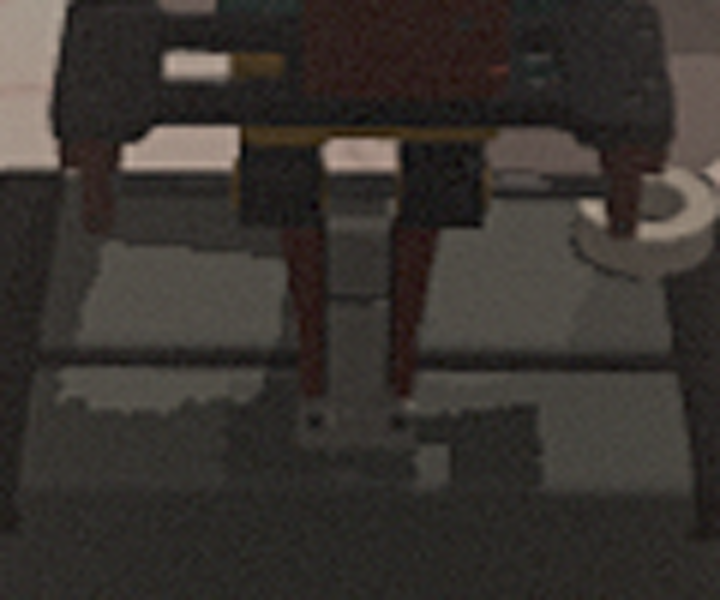

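```bash
python3 - <<'E'
from h import *
print(np.degrees(link((60.5,-5.5))))
for z in[9,7,5,3,1,-1,-2.5,-4]:
    if step((60.5,z),contact=5 if z<8 else None):break
s=capture("scene")
C=tocase(cloud(s));m=(abs(C[...,1])<7)&(C[...,2]>-3)&(C[...,0]>50)&(C[...,0]<85)&(C[...,2]<40)
Q=C[m];print(len(Q),np.percentile(Q,[3,50,97],axis=0).round(1),np.polyfit(Q[:,2],Q[:,0],1))
m=(abs(C[...,1])<8)&(C[...,2]>8)&(C[...,2]<60)&(C[...,0]>-5)&(C[...,0]<45)
Q=C[m];print("lever",np.polyfit(Q[:,2],Q[:,0],1),Q[:,2].max())
E
```

```text
[137.62348314 -17.87313236]
(60.5, 9) [126.  -4.] False F [-4.49  2.05 -2.15] T [0.23 1.   0.03] bar [60.    8.71] t 14.5
(60.5, 7) [126.  -6.] False F [-5.54  1.34 -2.01] T [ 0.22  0.91 -0.09] bar [60.22  6.61] t 14.8
(60.5, 5) [128.  -8.] False F [-3.94  1.17 -2.12] T [ 0.22  0.86 -0.06] bar [60.38  4.58] t 15.0
(60.5, 3) [129. -10.] False F [-4.48  2.12 -2.08] T [ 0.26  0.78 -0.05] bar [60.49  2.54] t 15.3
(60.5, 1) [130. -12.] False F [-5.74  1.63 -2.23] T [ 0.26  0.75 -0.05] bar [60.58  0.56] t 15.6
(60.5, -1) [132. -14.] False F [-4.95  1.9  -2.05] T [ 0.22  0.72 -0.09] bar [60.61 -1.47] t 15.8
(60.5, -2.5) [134. -15.] False F [-5.02  1.78 -2.54] T [ 0.23  0.7  -0.1 ] bar [60.6  -2.88] t 16.1
(60.5, -4) [136. -17.] False F [-3.95  1.3  -1.95] T [ 0.18  0.73 -0.07] bar [60.61 -4.38] t 16.3
67 [[67.2 -6.2 -0.5]
 [70.7 -0.3 13.5]
 [74.3  5.8 24.8]] [ 0.20549347 68.05549043]
lever [ 1.01480036 -1.04056292] 35.81447114923675
```

```bash
python3 - <<'E'
from h import *
for z in[-4.7,-5.4,-6.1,-6.8]:
    if step((60.5,z),contact=2.5,rate=.008):break
    if cf()[2]>1.5:break
E
```

```text
(60.5, -4.7) [137. -17.] False F [-5.33  2.29 -1.39] T [ 0.25  0.63 -0.12] bar [60.59 -4.96] t 16.6
(60.5, -5.4) [137. -18.] False F [-5.64  2.62 -1.87] T [ 0.29  0.66 -0.09] bar [60.5  -5.67] t 16.9
(60.5, -6.1) [138. -18.] False F [-5.85  2.4  -1.57] T [ 0.2   0.68 -0.09] bar [60.49 -6.37] t 17.1
(60.5, -6.8) [139. -19.] False F [-5.22  2.94 -1.98] T [ 0.25  0.74 -0.16] bar [60.48 -7.05] t 17.4
```

```bash
python3 - <<'E'
from h import *
f0=cf()
for z in[-7.3,-7.8,-8.3,-8.8,-9.3]:
    r=step((60.5,z),contact=3,rate=.006)
    if r or np.mean([cf()[2] for _ in range(3)])-f0[2]>1.5:break
E
```

```text
(60.5, -7.3) [140. -19.] False F [-6.08  2.58 -2.3 ] T [ 0.29  0.71 -0.15] bar [60.43 -7.53] t 17.6
(60.5, -7.8) [141. -20.] False F [-4.81  2.22 -1.78] T [ 0.2   0.69 -0.14] bar [60.38 -8.02] t 17.9
(60.5, -8.3) [142. -20.] False F [-4.74  2.65 -1.69] T [ 0.17  0.78 -0.13] bar [60.35 -8.51] t 18.1
(60.5, -8.8) [142. -21.] False F [-5.46  1.85 -2.07] T [ 0.19  0.73 -0.15] bar [60.3  -9.03] t 18.4
(60.5, -9.3) [143. -21.] False F [-5.63  2.55 -1.03] T [ 0.18  0.74 -0.12] bar [60.25 -9.5 ] t 18.6
```

```bash
cat >>h.py <<'E'
def see():
    Qs=[];L=[]
    for _ in range(3):
        s=capture("scene");C=tocase(cloud(s))
        m=(abs(C[...,1])<7)&(C[...,2]>4)&(C[...,0]>45)&(C[...,0]<90)&(C[...,2]<24);Qs.append(C[m])
        m=(abs(C[...,1])<8)&(C[...,2]>12)&(C[...,2]<60)&(C[...,0]>-30)&(C[...,0]<45);L.append(C[m])
    Q=np.vstack(Qs);L=np.vstack(L);p=np.polyfit(Q[:,2],Q[:,0],1);l=np.polyfit(L[:,2],L[:,0],1)
    print("tab",len(Q),"a=",-np.degrees(np.arctan(p[0])).round(1),"face x at z=12:",np.polyval(p,12).round(1),"| lever",len(L),np.degrees(np.pi/2+np.arctan(l[0])).round(1),"x at 20",np.polyval(l,20).round(1),"top",np.percentile(L[:,2],98).round(1))
    return s
E
python3 - <<'E'
from h import *
s=see()
cs=cv2.resize(s["image"][150:220,235:320],(680,560),interpolation=cv2.INTER_CUBIC);cv2.imwrite("pics/s5.png",cv2.convertScaleAbs(cs,alpha=2))
C=tocase(cloud(s))
for r in range(184,206):print(r,[tuple(int(round(x)) for x in C[r,j][[0,2]]) for j in(268,270,272,276,279,283,287,289)])
print(current_finger_gap())
E
```

```text
Traceback (most recent call last):
  File "h.py", line 48, in see
    Q=np.vstack(Qs);L=np.vstack(L);p=np.polyfit(Q[:,2],Q[:,0],1);l=np.polyfit(L[:,2],L[:,0],1)
                                                                   ~~~~~~~~~~^^^^^^^^^^^^^^^^^
TypeError: expected non-empty vector for x
```

```bash
sed -i 's/L=np.vstack(L);p=/L=np.vstack(L+[np.random.randn(3,3)]) ;p=/' h.py; python3 - <<'E'
from h import *
s=see()
cs=cv2.resize(s["image"][150:220,235:320],(680,560),interpolation=cv2.INTER_CUBIC);cv2.imwrite("pics/s5.png",cv2.convertScaleAbs(cs,alpha=2))
C=tocase(cloud(s))
for r in range(182,206):print(r,[tuple(int(round(x)) for x in C[r,j][[0,2]]) for j in(268,270,272,276,279,283,287,289)])
print(current_finger_gap())
E
```

```text
tab 109 a= -13.8 face x at z=12: 73.4 | lever 3 75.1 x at 20 -4.0 top 0.8
182 [(124, 83), (124, 84), (124, 84), (0, -8), (-3, -10), (0, -8), (124, 84), (126, 86)]
183 [(126, 83), (126, 83), (127, 84), (4, -8), (5, -8), (4, -8), (128, 85), (128, 84)]
184 [(130, 84), (129, 83), (128, 83), (8, -8), (6, -9), (9, -7), (129, 83), (129, 83)]
185 [(132, 83), (132, 83), (131, 83), (9, -10), (9, -9), (10, -9), (129, 81), (131, 83)]
186 [(134, 82), (133, 81), (134, 82), (128, 78), (127, 77), (127, 78), (133, 82), (131, 80)]
187 [(134, 81), (134, 81), (135, 81), (128, 76), (129, 77), (127, 75), (135, 81), (136, 82)]
188 [(139, 82), (136, 79), (135, 79), (128, 74), (129, 75), (130, 75), (137, 81), (137, 81)]
189 [(138, 79), (137, 78), (139, 80), (130, 73), (131, 74), (130, 73), (137, 78), (137, 79)]
190 [(136, 75), (135, 75), (136, 75), (39, 0), (41, 2), (39, 1), (136, 76), (138, 77)]
191 [(137, 74), (135, 72), (135, 73), (43, 1), (45, 3), (45, 2), (134, 72), (134, 72)]
192 [(134, 69), (135, 70), (134, 69), (47, 1), (47, 1), (46, 1), (136, 71), (136, 71)]
193 [(133, 66), (133, 66), (133, 66), (74
[... 405 characters left out ...]
-12), (93, 23), (92, 22), (72, 6), (71, 5), (72, 6), (92, 22), (93, 23)]
199 [(53, -12), (93, 20), (90, 18), (70, 2), (69, 1), (70, 2), (92, 20), (93, 21)]
200 [(55, -13), (90, 16), (92, 17), (69, -2), (70, -1), (69, -2), (90, 16), (89, 15)]
201 [(60, -12), (89, 12), (89, 12), (69, -5), (68, -5), (66, -7), (87, 11), (60, -12)]
202 [(62, -13), (87, 8), (88, 9), (64, -11), (64, -11), (66, -10), (87, 8), (63, -12)]
203 [(65, -13), (86, 5), (85, 4), (67, -11), (64, -13), (67, -11), (85, 4), (64, -13)]
204 [(67, -14), (84, 0), (84, 0), (68, -13), (66, -14), (68, -13), (85, 2), (68, -12)]
205 [(70, -14), (81, -4), (81, -4), (69, -14), (71, -13), (71, -13), (82, -3), (69, -14)]
0.019595612089418016
```

View pics/s5.png

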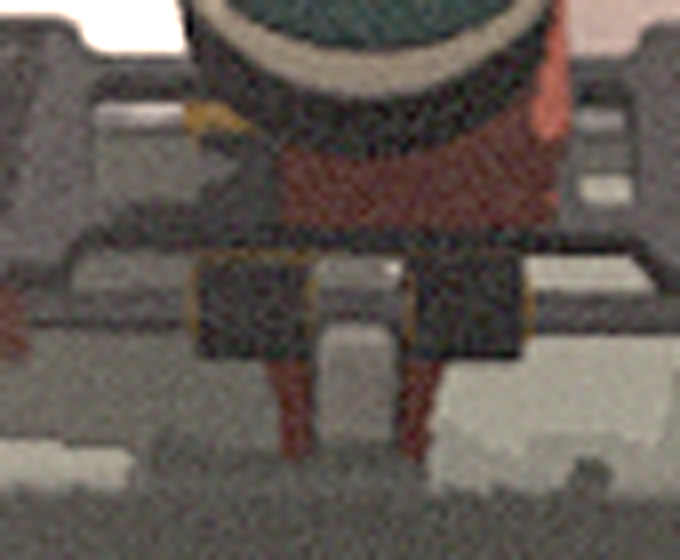

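```bash
python3 - <<'E'
from h import *
for x in(58.5,57,56):step((x,-9),rate=.01,contact=9)
f0=np.mean([cf() for _ in range(3)],0)
for z in[-9.6,-10.2,-10.8]:
    r=step((56,z),contact=3,rate=.006)
    if r or np.mean([cf()[2] for _ in range(3)])-f0[2]>1.5:break
E
```

```text
(58.5, -9) [135. -22.] False F [ 0.36  3.12 -5.14] T [ 0.53 -0.55 -0.19] bar [59.92 -9.32] t 19.3
(57, -9) [129. -23.] False F [ 4.39  2.92 -4.64] T [ 0.71 -1.21 -0.21] bar [59.52 -9.11] t 19.6
(56, -9) [125. -23.] False F [ 4.99  3.08 -4.5 ] T [ 0.72 -1.33 -0.2 ] bar [59.05 -9.05] t 19.9
(56, -9.6) [126. -24.] False F [ 4.78  3.36 -4.15] T [ 0.74 -1.25 -0.28] bar [58.79 -9.69] t 20.2
(56, -10.2) [127. -25.] False F [ 3.95  2.99 -4.43] T [ 0.68 -1.18 -0.22] bar [ 58.53 -10.32] t 20.4
(56, -10.8) [128. -25.] False F [ 5.22  3.09 -4.36] T [ 0.71 -1.18 -0.24] bar [ 58.22 -10.94] t 20.7
```

```bash
python3 - <<'E'
from h import *
f0=np.mean([cf() for _ in range(4)],0)
for z in[-11.4,-12,-12.6,-13.2,-13.8]:
    r=step((56,z),contact=3.5,rate=.006)
    if r or np.mean([cf()[2] for _ in range(4)])-f0[2]>1.3:break
see()
E
```

```text
(56, -11.4) [129. -26.] False F [ 4.23  3.47 -2.18] T [ 0.69 -1.04 -0.34] bar [ 57.97 -11.18] t 20.9
tab 83 a= -17.4 face x at z=12: 73.9 | lever 3 84.8 x at 20 -1.5 top 2.4
```

```bash
cat >>h.py <<'E'
def ex():return np.array([np.cos(F["psi"]),np.sin(F["psi"]),0.])
def af(n=5):return np.mean([cf() for _ in range(n)],0)
E
python3 - <<'E'
from h import *
# rotate about grasp point (47mm behind TCP)
R=Rn.from_quat(current_orientation());p=np.array(current_position());g=p-R.as_matrix()[:,2]*.047
q=tq(np.radians(-18));p2=g+Rn.from_quat(q).as_matrix()[:,2]*.047+np.array([0,0,.001])
servo_line(list(p2),list(q),rate=.01);print(af().round(2),np.round(current_torque(),2),tocase(current_position()),current_finger_gap())
a=np.radians(-18);print("bar",bar(9,7.5,a));see()
f0=af()
for i in range(6):
    t=np.array(current_position())
    p2=p2-np.array([0,0,.0006]);r=servo_line(list(p2),rate=.006,contact_N=4);f=af()
    print(i,r,f.round(2),bar(9,7.5,a),round(current_clock(),1))
    if r or f[2]-f0[2]>1.5:break
E
```

```text
[0.47 2.93 4.95] [ 0.45  0.68 -0.2 ] [ 6.16607591e+01 -7.13475407e-04 -3.21528965e+01] 0.0199408508634558
bar [ 60.4  -11.77]
tab 105 a= -10.7 face x at z=12: 73.3 | lever 3 81.3 x at 20 -2.1 top 0.6
0 False [-0.56  2.63  6.38] [ 60.49 -12.64] 22.4
1 False [-0.66  2.99  9.11] [ 60.55 -12.79] 22.6
```

```bash
python3 - <<'E'
from h import *
a=np.radians(-18);p=np.array(current_position());cmd=p-np.array([0,0,.001]) # approx
for i in range(8):
    cmd=cmd+np.array([0,0,.0006]);servo_line(list(cmd),rate=.006);f=af()
    print(i,f.round(2),bar(9,7.5,a),np.round(current_torque(),2),round(current_clock(),1))
    if f[2]<1.5:break
np.save("cmd.npy",cmd)
E
```

```text
0 [0.08 3.   6.31] [ 60.58 -12.67] [ 0.46  0.75 -0.11] 22.9
1 [1.79 3.08 4.08] [ 60.63 -12.53] [ 0.44  0.42 -0.16] 23.1
2 [2.3  2.25 2.28] [ 60.63 -12.14] [ 0.47  0.23 -0.18] 23.4
3 [1.08 3.44 0.7 ] [ 60.68 -11.59] [ 0.51 -0.01 -0.15] 23.6
```

```bash
python3 - <<'E'
from h import *
a=np.radians(-18);cmd=np.load("cmd.npy")+np.array([0,0,.0003])
for i in range(9):
    cmd=cmd-.0015*ex();r=servo_line(list(cmd),rate=.012);f=af()
    print(i,f.round(2),bar(9,7.5,a),"lag",(tocase(current_position())-tocase(cmd)).round(2)[[0,2]],np.round(current_torque(),2)[:2],round(current_clock(),1))
    if f[0]>9 or f[2]>6:break
np.save("cmd.npy",cmd)
E
```

```text
0 [5.64 2.83 0.13] [ 60.72 -11.13] lag [ 1.67 -0.04] [ 0.68 -0.56] 23.9
1 [7.   2.74 0.47] [ 60.68 -10.92] lag [3.13 0.17] [ 0.77 -0.98] 24.2
2 [8.94 4.64 1.03] [ 60.1  -10.69] lag [4.05 0.4 ] [ 0.78 -1.19] 24.5
3 [8.47 2.98 2.93] [ 58.76 -10.48] lag [4.21 0.61] [ 0.82 -1.  ] 24.7
4 [9.11 4.85 3.61] [ 57.09 -10.3 ] lag [4.05 0.79] [ 0.8  -0.79] 25.0
```

```bash
cat >>h.py <<'E'
def pull(x,z,rate=.012,aoff=0.):
    a=link((min(max(x+4,44),61),-6))[1]+aoff
    p,q=pose((x,z),9,7.5,a=a);servo_line(list(p),list(q),rate=rate);f=af()
    b=bar(9,7.5,a);print((round(x,2),z),np.degrees(a).round(1),"F",f.round(2),"bar",b,"T",np.round(current_torque(),2)[:2],round(current_clock(),1));return f,b
E
python3 - <<'E'
from h import *
last=57.1
for x in np.arange(52.5,42,-1.):
    f,b=pull(x,-11.0)
    if f[0]>10.5 or abs(f[2])>7 :break
E
```

```text
(np.float64(52.5), -11.0) -20.3 F [6.94 3.37 1.34] bar [ 55.39 -11.35] T [ 0.74 -0.89] 25.3
(np.float64(51.5), -11.0) -20.7 F [ 7.34  3.92 -0.58] bar [ 54.46 -11.19] T [ 0.76 -1.  ] 25.5
(np.float64(50.5), -11.0) -20.9 F [ 6.59  3.6  -0.89] bar [ 53.35 -11.2 ] T [ 0.81 -1.  ] 25.8
(np.float64(49.5), -11.0) -21.1 F [ 7.68  3.52 -1.04] bar [ 52.31 -11.25] T [ 0.77 -1.07] 26.0
(np.float64(48.5), -11.0) -21.3 F [ 7.24  3.94 -1.46] bar [ 51.31 -11.28] T [ 0.76 -1.06] 26.3
(np.float64(47.5), -11.0) -21.3 F [ 7.27  3.3  -1.11] bar [ 50.29 -11.3 ] T [ 0.79 -1.15] 26.5
(np.float64(46.5), -11.0) -21.3 F [ 8.03  3.28 -0.57] bar [ 49.42 -11.31] T [ 0.85 -1.14] 26.8
(np.float64(45.5), -11.0) -21.2 F [ 7.29  3.07 -1.4 ] bar [ 48.67 -11.26] T [ 0.81 -1.3 ] 27.0
(np.float64(44.5), -11.0) -21.0 F [ 7.73  4.16 -1.19] bar [ 48.   -11.18] T [ 0.83 -1.35] 27.3
(np.float64(43.5), -11.0) -20.7 F [ 8.66  5.18 -2.2 ] bar [ 47.06 -11.17] T [ 0.84 -1.36] 27.5
(np.float64(42.5), -11.0) -20.3 F [ 8.32  3.75 -2.25] bar [ 46.23 -11.16] T [ 0.9  -1.45] 27.8
```

```bash
python3 - <<'E'
from h import *
see()
for n in("scene","top"):
    s=capture(n);C=tocase(cloud(s))
    for r in (range(176,206,1) if n=="scene" else range(188,232,2)):
        print(n,r,[tuple(int(round(x)) for x in C[r,j][[0,2]]) for j in((272,276,279,283,287) if n=="scene" else (259,262,266,270,274))])
E
```

```text
tab 98 a= -14.5 face x at z=12: 59.9 | lever 3 59.1 x at 20 -12.6 top 0.4
scene 176 [(110, 86), (-1, 7), (0, 8), (110, 87), (109, 86)]
scene 177 [(110, 84), (-1, 4), (-1, 4), (-1, 4), (111, 85)]
scene 178 [(111, 82), (2, 3), (0, 2), (0, 2), (110, 82)]
scene 179 [(114, 83), (1, 0), (1, 0), (1, 0), (113, 83)]
scene 180 [(115, 82), (1, -2), (0, -3), (0, -3), (115, 81)]
scene 181 [(117, 80), (112, 77), (113, 78), (113, 78), (116, 80)]
scene 182 [(118, 79), (113, 75), (113, 75), (114, 76), (119, 80)]
scene 183 [(121, 79), (113, 73), (113, 74), (112, 73), (118, 77)]
scene 184 [(121, 77), (113, 71), (113, 71), (114, 72), (120, 77)]
scene 185 [(120, 74), (11, -8), (7, -11), (7, -11), (121, 75)]
scene 186 [(119, 71), (8, -13), (12, -10), (10, -11), (117, 70)]
scene 187 [(116, 67), (12, -13), (10, -14), (11, -13), (118, 68)]
scene 188 [(117, 65), (13, -15), (10, -17), (13, -15), (117, 65)]
scene 189 [(115, 61), (37, 1), (38, 2), (36, 0), (115, 62)]
scene 190 [(81, 33), (58, 15), (60, 16), (60, 17), (81, 33)]
scene 191 [(80, 30), (62, 15), (61, 15), (62, 16), (83, 32)]
scene 192 [(81, 28), (60,
[... 1568 characters left out ...]
6), (-3, 484), (-3, 481)]
top 212 [(-4, 488), (-4, 487), (-4, 486), (-5, 485), (-6, 484)]
top 214 [(-5, 486), (-6, 484), (-6, 484), (-7, 482), (-7, 482)]
top 216 [(-8, 489), (-8, 487), (-8, 483), (-9, 481), (-9, 480)]
top 218 [(-10, 491), (-10, 489), (-11, 488), (-11, 485), (-11, 481)]
top 220 [(-12, 492), (-12, 491), (-13, 490), (-13, 488), (-14, 485)]
top 222 [(-14, 495), (-15, 495), (-15, 493), (-15, 490), (-16, 488)]
top 224 [(-16, 497), (-17, 497), (-17, 496), (-18, 493), (-18, 490)]
top 226 [(-18, 500), (-19, 501), (-20, 500), (-20, 496), (-20, 493)]
top 228 [(-21, 503), (-21, 504), (-22, 501), (-22, 497), (-22, 496)]
top 230 [(-23, 505), (-23, 503), (-24, 504), (-24, 502), (-25, 499)]
```

```bash
python3 - <<'E'
from h import *
for x in np.arange(41.7,36,-.8):
    f,b=pull(x,-11.0,rate=.01)
    if f[0]>11 or abs(f[2])>6 :break
E
```

```text
(np.float64(41.7), -11.0) -19.8 F [ 9.49  3.9  -1.22] bar [ 45.92 -11.09] T [ 0.97 -1.54] 28.3
(np.float64(40.9), -11.0) -19.2 F [12.07  4.92 -0.47] bar [ 45.63 -10.98] T [ 0.98 -1.68] 28.5
```

```bash
python3 - <<'E'
from h import *
pull(40.5,-11.0,rate=.01);sleep(.2);print(af())
move_gripper(.034);sleep(.4);print("released",af(),current_finger_gap(),tocase(current_position()),current_clock())
R=Rn.from_quat(current_orientation()).as_matrix();p=np.array(current_position())
servo_line(list(p-R[:,2]*.04+[0,0,.0]),rate=.06);print(af())
servo_line(list(p-R[:,2]*.11),rate=.15)
s=see();C=tocase(cloud(s));
im=cv2.resize(s["image"][130:230,220:340],(720,600),interpolation=cv2.INTER_CUBIC);cv2.imwrite("pics/s6.png",cv2.convertScaleAbs(im,alpha=1.6))
for r in range(152,206,2):print(r,[tuple(int(round(x)) for x in C[r,j][[0,2]]) for j in(272,276,279,283,287)])
print(current_clock())
E
```

```text
(40.5, -11.0) -18.9 F [11.13  4.44 -1.73] bar [ 45.52 -10.93] T [ 1.03 -1.75] 28.8
[11.31872454  4.60806658 -1.7438363 ]
released [ 0.48206772  0.12798805 -0.4544785 ] 0.03385584511043905 [ 41.38324882   0.06531528 -31.46277773] 29.8333
[-0.81018859 -0.54340142  0.58405884]
tab 106 a= -12.9 face x at z=12: 58.3 | lever 444 73.4 x at 20 -6.8 top 51.4
152 [(-360, -160), (-356, -158), (-360, -160), (-361, -160), (-363, -161)]
154 [(-346, -159), (-18, 50), (-19, 50), (-18, 51), (-350, -160)]
156 [(-335, -159), (-14, 48), (-13, 49), (-12, 50), (-337, -160)]
158 [(-329, -162), (-14, 43), (-13, 44), (-14, 43), (-326, -160)]
160 [(-86, -9), (-14, 39), (-11, 40), (-13, 39), (-90, -12)]
162 [(-78, -10), (-12, 35), (-11, 35), (-12, 34), (-80, -10)]
164 [(-69, -9), (-11, 31), (-10, 31), (-10, 31), (-70, -9)]
166 [(-59, -8), (-9, 27), (-10, 26), (-10, 26), (-60, -8)]
168 [(-51, -8), (-8, 22), (-5, 24), (-8, 22), (-52, -8)]
170 [(-42, -7), (-6, 18), (-6, 18), (-6, 19), (-45, -8)]
172 [(-36, -8), (-6, 13), (-4, 15), (-6, 14), (-38, -9)]
174 [(-29, -8), (-4, 10), (-5, 9), (-3, 11), (-28, -7)]
176 [(2, 9), (-2, 6), (-1, 7), (-3, 5), (-19, -6)]
178 [(7, 7), (0, 2), (0, 2), (1, 3), (1, 3)]
180 [(12, 5), (1, -2), (0, -3), (2, -2), (-7, -8)]
182 [(16, 3), (0, -8), (0, -8), (-1, -9), (1, -7)]
184 [(23, 4), (8, -8), (8, -8), (7, -8), (6, -9)]
186 [(26, 1), (10, -12), (12, -10), (10, -11), (10, -11)]
188 [(29, -2), (11, -16), (14, -13), (13, -15), (14, -14)]
190 [(34, -4), (59, 16), (61, 18), (60, 16), (18, -15)]
192 [(42, -3), (57, 9), (59, 11), (59, 11), (33, -9)]
194 [(44, -6), (57, 4), (55, 2), (54, 2), (39, -10)]
196 [(46, -10), (54, -3), (52, -5), (53, -4), (46, -9)]
198 [(54, -9), (53, -9), (53, -9), (51, -11), (51, -11)]
200 [(62, -7), (58, -10), (56, -12), (58, -11), (59, -9)]
202 [(66, -10), (64, -11), (64, -11), (64, -10), (62, -12)]
204 [(68, -13), (67, -13), (70, -11), (68, -13), (70, -11)]
31.4167
```

View pics/s6.png

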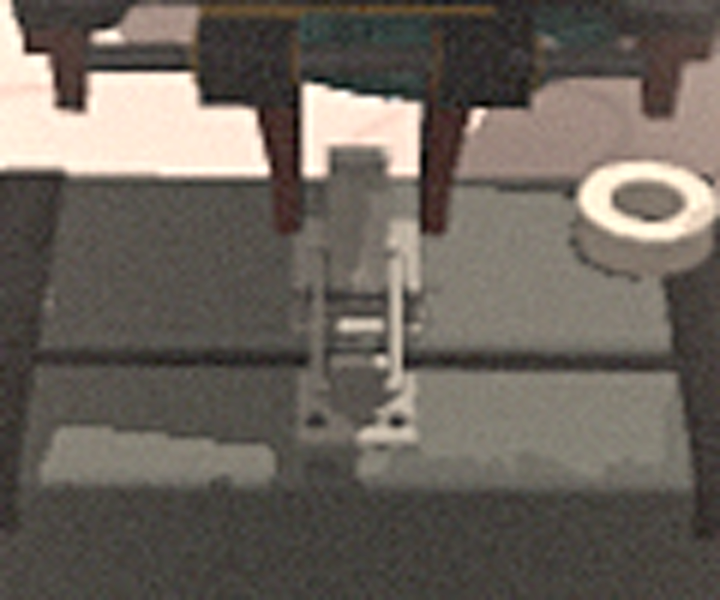

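Hooked: the side wires run down over the keeper, and the lever stands at about 73° (top near (358,155)). Next I'll press the lever in slightly and back off, so tension is sure before swinging it over.

```bash
cat >>h.py <<'E'
DV=30.
def tip(X,Z):return list(w(X,Z-DV))
def corner(th,off,r=40.):  # finger's lower -x edge on lever face -> tip centre
    return -r*np.cos(th)+np.sin(th)*(2+off)+11, r*np.sin(th)+np.cos(th)*(2+off)
def actip():
    C=tocase(current_position());return np.array([C[0],C[2]+DV]).round(2)
E
python3 - <<'E'
from h import *
q=list(tq(0.))
move_ptp(tip(35,95),q);move_gripper(0.)
servo_line(tip(14,70),q,rate=.15)
servo_line(tip(14,40),rate=.1);f0=af();print("pre",f0,actip())
X,Z=corner(np.radians(73),-3)
r=servo_line(tip(X-4,40),rate=.02,contact_N=2.0);b=actip();print(r,b,af()-f0,corner(np.radians(73.4),0),current_clock())
np.save("f0.npy",f0)
if r:
    for k in range(1,7):
        servo_line(tip(b[0]-k*1.2,b[1]-.3*k),rate=.02);f=af()-f0;print(k,actip(),f.round(2))
        if f[0]>6:break
    servo_line(tip(14,42),rate=.06);sleep(.5);print(af()-f0,actip());see();print(current_clock())
E
```

```text
pre [-0.84929381  0.27234321 -0.58882685] [14.5  40.22]
True [-1.23 39.94] [ 1.37860377 -1.0668359   2.39745452] (np.float64(1.4891104527313246), np.float64(38.90427971341528)) 34.15
1 [-1.54 39.91] [3.46 1.08 0.96]
2 [-3.29 39.4 ] [4.89 0.13 0.94]
3 [-4.76 38.95] [5.1  0.31 0.09]
4 [-5.95 38.69] [ 5.7  -0.31 -0.04]
5 [-7.13 38.46] [ 5.24 -0.7  -0.5 ]
6 [-8.36 38.16] [ 4.73 -0.08 -0.11]
[ 1.04106335 -0.52378918  0.8610756 ] [13.91 42.03]
tab 116 a= -11.3 face x at z=12: 55.8 | lever 256 124.3 x at 20 4.1 top 59.5
36.8333
```

```bash
python3 - <<'E'
from h import *
f0=np.load("f0.npy");fp=0
for d in [66]+list(range(62,9,-4)):
    X,Z=corner(np.radians(d),-2.0);X-=2.5
    servo_line(tip(X,Z),rate=.045);f=cf()-f0;n=np.hypot(f[0],f[2])
    print(d,actip(),(actip()-[X,Z]).round(1),f.round(1),round(current_clock(),1))
    if n>20:print("hi");break
E
```

```text
66 [-7.81 36.68] [-0.   0.1] [2.2 0.5 0.3] 37.5
62 [-9.37 35.69] [0.9 0.4] [4.4 0.8 2.9] 37.7
58 [-12.2  34. ] [0.5 0.1] [6.1 2.  2.2] 38.0
54 [-14.76  32.31] [ 0.3 -0.1] [5.6 0.4 0.6] 38.2
50 [-17.21  30.59] [ 0.  -0.1] [4.4 0.4 1.9] 38.5
46 [-19.65  28.65] [-0.4 -0.1] [ 3.6 -0.4  1.7] 38.7
42 [-21.84  26.54] [-0.6 -0.2] [ 3.8 -0.2  1.7] 39.0
38 [-23.77  24.31] [-0.7 -0.3] [ 1.8 -1.   1.5] 39.2
34 [-25.46  22.01] [-0.8 -0.4] [ 2.9 -1.2  1.5] 39.5
30 [-26.88  19.63] [-0.7 -0.4] [ 1.8 -1.2  1.9] 39.7
26 [-28.07  17.19] [-0.6 -0.3] [1.9 0.1 0.8] 40.0
22 [-29.11  14.7 ] [-0.5 -0.3] [ 0.4 -0.   0.9] 40.2
18 [-29.91  12.09] [-0.4 -0.3] [1.  0.4 0.3] 40.5
14 [-30.58   9.43] [-0.3 -0.2] [ 1.2 -0.2  0.3] 40.7
10 [-31.11   6.73] [-0.2 -0.2] [0.8 0.  0.7] 41.0
```

```bash
python3 - <<'E'
from h import *
s=capture("scene");C=tocase(cloud(s))
im=cv2.resize(s["image"][130:230,220:340],(720,600),interpolation=cv2.INTER_CUBIC);cv2.imwrite("pics/s7.png",cv2.convertScaleAbs(im,alpha=1.6))
for r in range(152,206,2):print(r,[tuple(int(round(x)) for x in C[r,j][[0,2]]) for j in(270,272,276,279,283,287,289)])
E
```

```text
152 [(-358, -159), (-362, -162), (-19, 55), (-22, 53), (-21, 54), (-359, -159), (-362, -161)]
154 [(-348, -160), (-347, -159), (-21, 48), (-21, 48), (-18, 51), (-352, -162), (-350, -161)]
156 [(-338, -160), (-334, -158), (-21, 44), (-20, 44), (-20, 44), (-337, -159), (-341, -162)]
158 [(-325, -159), (-326, -160), (-18, 41), (-22, 38), (-20, 40), (-329, -161), (-326, -159)]
160 [(-87, -10), (-87, -10), (-20, 34), (-23, 33), (-20, 35), (-88, -10), (-89, -11)]
162 [(-80, -11), (-78, -10), (-19, 30), (-22, 28), (-21, 29), (-81, -11), (-77, -8)]
164 [(-72, -11), (-72, -11), (-20, 24), (-19, 25), (-18, 26), (-71, -10), (-71, -10)]
166 [(-57, -6), (-59, -8), (-21, 19), (-19, 20), (-21, 19), (-59, -7), (-62, -9)]
168 [(-52, -8), (-53, -9), (-18, 15), (-38, 2), (-20, 14), (-54, -9), (-53, -9)]
170 [(-41, -6), (-45, -9), (-21, 8), (-30, 2), (-20, 9), (-45, -8), (-43, -7)]
172 [(-35, -7), (-36, -8), (-21, 3), (-22, 2), (-21, 3), (-36, -7), (-36, -7)]
174 [(-9, 6), (-29, -8), (-16, 1), (-15, 2), (-17, 1), (-32, -10), (-9, 7)]
176 [(-1, 7), (-24, -10), (-7, 2), (-8, 2), (-9, 1), (-22, -8), (1, 8)
[... 352 characters left out ...]
[(11, -16), (27, -4), (51, 14), (49, 13), (49, 13), (10, -16), (11, -16)]
190 [(24, -12), (32, -5), (48, 7), (48, 7), (48, 7), (23, -12), (24, -11)]
192 [(34, -9), (41, -4), (49, 3), (47, 2), (49, 3), (658, 481), (31, -11)]
194 [(43, -8), (40, -9), (47, -4), (49, -3), (48, -3), (41, -8), (39, -10)]
196 [(48, -9), (47, -10), (45, -10), (48, -9), (45, -11), (47, -9), (46, -10)]
198 [(54, -9), (54, -9), (53, -10), (52, -11), (54, -9), (54, -9), (51, -11)]
200 [(58, -11), (59, -10), (57, -11), (60, -9), (59, -9), (59, -10), (58, -10)]
202 [(63, -12), (65, -11), (63, -12), (64, -11), (63, -12), (62, -12), (64, -10)]
204 [(67, -14), (70, -11), (69, -12), (67, -14), (67, -14), (70, -11), (71, -10)]
```

View pics/s7.png

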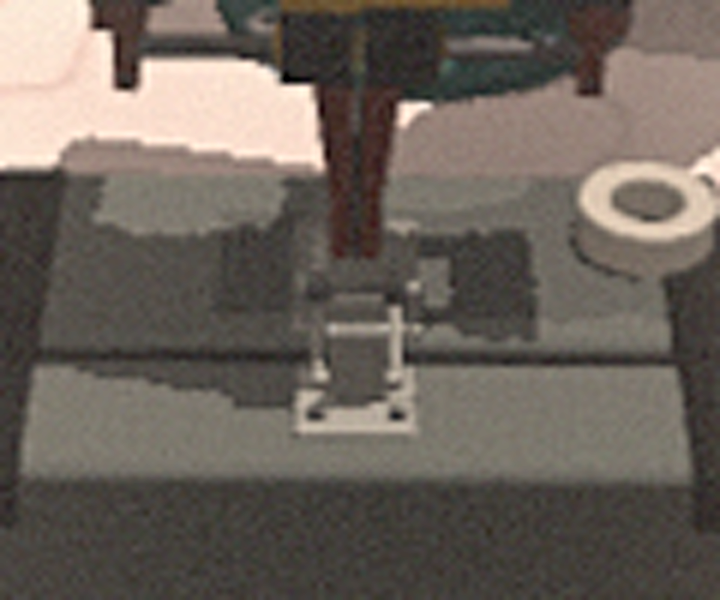

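Lever looks flat, and the lid has shifted about 4 mm toward the case (screw row moved from 418 to 412 in the crop), so the loop is drawing. I'll give it a soft final press, retreat and check.

```bash
python3 - <<'E'
from h import *
f0=np.load("f0.npy");b=actip()
r=servo_line(tip(b[0],b[1]-9),rate=.015,contact_N=10);print(r,actip(),(af(2)-f0).round(1))
t=actip();servo_line(tip(t[0],t[1]+20),rate=.08);servo_line(tip(t[0],t[1]+110),rate=.2);print((af()-f0).round(2))
L=[]
for _ in range(4):
    s=capture("scene");C=tocase(cloud(s));m=(abs(C[...,1])<8)&(C[...,0]<-5)&(C[...,0]>-46)&(C[...,2]>-5);L.append(C[m])
L=np.vstack(L);p=np.polyfit(L[:,0],L[:,2],1);print("lever",len(L),"angle",-np.arctan(p[0]),"z at -25",np.polyval(p,-25))
# lid shift: far edge of lid top before (scene.npz) vs now
a=dict(np.load("scene.npz"))["image"].astype(np.float32).mean(2);n=s["image"].astype(np.float32).mean(2)
for (u0,u1) in((228,258),(300,330)):
    A=a[175:225,u0:u1];N=n[175:225,u0:u1];print("shift",cv2.phaseCorrelate(A,N,cv2.createHanningWindow(A.shape[::-1],cv2.CV_32F)))
# bystanders
for q in["tape","pencup","stapler","adapter","inkbox","marker","gluejar"]:
    d=spot_in("scene",q);print(q,d and np.round(d[0]["xy"]).tolist(),end=" ")
A0=dict(np.load("scene.npz"))["image"].astype(int);df=np.abs(A0-s["image"].astype(int)).max(2)
print("changed px tape/cup/stapler/adapter/inkbox",[(df[y0:y1,x0:x1]>40).sum() for x0,x1,y0,y1 in((312,342,154,178),(354,395,198,250),(165,193,198,250),(194,250,262,322),(290,360,255,305))],current_clock())
E
```

```text
True [-30.76   6.4 ] [ 0.1 -1.4  6.5]
[ 1.18 -0.41  0.93]
lever 2586 angle -1.427170944584333 z at -25 115.19173171095673
shift ((0.36187631918367735, -0.32684268815369677), 0.6085619767506917)
shift ((0.2472655325549269, -0.5396933673670254), 0.9036718117396036)
tape [329.0, 165.0] pencup [372.0, 224.0] stapler [179.0, 223.0] adapter [226.0, 290.0] inkbox [323.0, 278.0] marker [364.0, 194.0] gluejar [390.0, 257.0] changed px tape/cup/stapler/adapter/inkbox [np.int64(59), np.int64(0), np.int64(0), np.int64(8), np.int64(5)] 42.8583
```

```bash
python3 - <<'E'
from h import *
p=current_position();servo_line([p[0]-.03,p[1]+.0,p[2]+.06],rate=.2)
L=[];T=[]
for n in("scene","top")*2:
    s=capture(n);C=tocase(cloud(s));m=(abs(C[...,1])<8)&(C[...,0]<-12)&(C[...,0]>-44)&(C[...,2]>-6)&(C[...,2]<14);Q=C[m]
    if len(Q)>20:
        k=np.polyfit(Q[:,0],Q[:,2],1);print(n,"lever",len(Q),"angle",-np.arctan(k[0]).round(3),np.polyval(k,-25).round(1))
    if n=="scene":
        m=(abs(C[...,1])<8)&(C[...,0]<60)&(C[...,0]>40)&(C[...,2]>0)&(C[...,2]<24);Q=C[m];print("tab",np.median(Q,0).round(1),Q[:,2].max().round(1))
        im=s["image"].astype(np.float32).mean(2)
        o=dict(np.load("scene.npz"))["image"].astype(np.float32).mean(2)
        for u0,u1 in((222,262),(295,335)):
            for lab,I in(("was",o),("now",im)):
                pr=I[180:225,u0:u1].mean(1);g=np.diff(pr);print(lab,u0,"gap row",180+np.argmin(pr[:14]),"far-edge",[(205+np.argsort(g[25:])[:1]).tolist()],pr[:14].round(0).astype(int).tolist())
E
```

```text
scene lever 57 angle 0.006 1.7
tab [49.2 -0.1 13. ] 22.6
was 222 gap row 190 far-edge [[210]] [69, 69, 69, 70, 70, 68, 66, 56, 41, 35, 33, 59, 71, 72]
now 222 gap row 189 far-edge [[209]] [46, 46, 46, 46, 46, 47, 49, 46, 35, 27, 55, 65, 69, 70]
was 295 gap row 190 far-edge [[211]] [69, 69, 69, 69, 70, 70, 67, 63, 51, 36, 31, 32, 66, 73]
now 295 gap row 190 far-edge [[209]] [67, 69, 69, 69, 70, 70, 67, 63, 51, 35, 33, 67, 73, 71]
scene lever 59 angle 0.001 1.8
tab [49.1 -0.1 12.6] 23.0
was 222 gap row 190 far-edge [[210]] [69, 69, 69, 70, 70, 68, 66, 56, 41, 35, 33, 59, 71, 72]
now 222 gap row 189 far-edge [[209]] [46, 47, 46, 46, 47, 46, 49, 47, 35, 27, 56, 64, 68, 70]
was 295 gap row 190 far-edge [[211]] [69, 69, 69, 69, 70, 70, 67, 63, 51, 36, 31, 32, 66, 73]
now 295 gap row 190 far-edge [[209]] [67, 69, 69, 69, 70, 70, 67, 63, 50, 34, 33, 67, 73, 71]
```

The lever is flat (0.00 rad), and the lid has been drawn about 1 px (2–4 mm) toward the case, so the loop is hooked and pulling. I'm handing in.

```bash
python3 -c "
from bench import *
print(current_clock());print(close_job())"
```

```text
43.5417
the job is handed in; nothing more can be done
None
```

The draw latch is closed and the job is handed in at 43.5 s on the robot's clock; `close_job()` reports no verdict.

**What I did**
- I pinched the loop's tab and carried the bar over the keeper, then lowered it to light contact. I pulled it back until it was felt to seat, with about 11–12 N on the tool, of which about 7 N was joint friction.
- I let go. The loop stayed hooked, with the lever standing at about 73°.
- I pressed the lever in a few millimetres and backed off for half a second, to make sure there was tension while it still stood up.
- I then swung the lever over with shut fingers (at most about 6.5 N at the tool), gave a soft final press and moved clear.

**Last checks**
- **Lever:** 0.00–0.01 rad in the scene camera, lying flat.
- **Loop:** the tab stands where a hooked, closed loop should put it.
- **Lid:** drawn about 1 pixel (2–4 mm) toward the case, so the loop is pulling on the keeper.
- **Other objects:** the network found all seven at their expected places in the scene picture. Tape, cup, stapler, adapter and ink box showed little or no pixel change. I compared no start positions for the marker and glue jar.

**What disagreed or was not checked**
- The fingertips appeared about 28 mm (perhaps 28–32 mm) behind the reported TCP. The first grasp closed on nothing, and a probe then pushed the tab about 14 mm, with less than 2.5 N. I corrected for the offset from then on.
- While feeling for the keeper plate, the downward force briefly reached about 9 N.
- The height worked out from the arm was off from the nominal plate height by 4–6 mm, so I relied on felt contact.
- The loop's tension was never measured directly. I inferred it from the push forces and the lid's movement.

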